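Stack a brake disc pack on its carrier and close the keeper arm

ROBOT

A 7-joint arm with a two-finger parallel gripper is mounted at the origin on the work surface. World frame = base frame: x ahead of the robot, y to its left, z up, the work surface at z = 0. Lengths are in mm, angles in rad, forces in N, time in s.
With the tool pointing down it reaches from about 350 to 900 mm from the base axis. Payload 19.9 kg.
Tool frame: the origin (TCP) lies at the very end of the fingers, on their centre line; the grasp point (between the pads) lies 19 mm behind it; z points along the fingers, y is the line along which they close (so a half turn about z gives the same grasp; the last joint's range is limited). The gripper opens to 94 mm and grips with 3 to 60 N. Pads are 16 mm wide; open, the fingers measure 119 mm over their backs; the gripper's body (75 mm by 177 mm) begins 78 mm behind the grasp point.
Start: joints at [1.149, 0.417, -0.01, 1.614, 0.005, 1.111, -0.053], TCP at [232.281, -580.21, 205.425] pointing down, gripper open.
Joint ranges: [-2.81, 2.81], [-0.39, 2.02], [-1.27, 1.25], [0.06, 2.57], [-1.19, 4.33], [0.19, 2], [-2.82, 2.82]. Speed limits (rad/s): [1.89, 1.89, 2.39, 2.39, 3.01, 3.01, 3.01].

INTERFACE

Orientations are given as a unit quaternion [x, y, z, w].
In Python, from cell import env, camera gives the robot as it stands.
- The arm moves only by the shell command python3 -m jog 'ROWS' [OPENING]. ROWS is JSON, a list of rows, each a list of 4 numbers: the shift along the tool's x, y, z scaled (see below), then the turn about the tool's z scaled (see below). In form: [[dx, dy, dz, spin], ...]. A call has 1 to 5 rows; each row shifts and turns the commanded pose from where the row before left it, along the tool's axes as they then stand; what a row does not reach is not made up. The controller multiplies each number of a shift by 40 mm and each number of a turn by 60 degrees. A row lasts 1/12 s, in which the tool goes at most 41.7 mm and 7.16 degrees, less where a joint would pass 70% of its speed; a pose out of reach is approached as far as the arm can. A call with a number of a shift or a turn outside -1 to 1 is refused whole. A call with a gripper value outside its range is refused whole. OPENING is the opening, from 0 (shut) to 1 (fully open), set as the call begins (- or left out, the last holds). The fingers move at their own pace and stop on an object; the grip force is fixed at half the most. Time passes only in rows, so rows that do not move let the fingers close. It gives the time, the measured TCP pose, the force, the opening and the grip force at its end, in the units of the state.
- env.get_obs(): the state, without advancing time (a new reading comes with each control period).
- camera(name): name is "side" or "top"; returns a dict with "img" (400x640x3 uint8, blue, green, red), "fx", "fy", "cx", "cy" (pixels), "k1" (the pictures are not rectified: a ray, as slopes to the right and down, at radius r is drawn at 1 + k1 r^2 times it, then the intrinsics apply), "R" (3x3) and "t" (3): a world point X has camera coordinates R X + t. Camera axes: x right, y down, z forward; pixel columns grow to the right and rows downward; lengths in mm; the calibration is good to about 2 mm. A picture is of the moment at which its call begins. There is no depth.
- env.close_job(): hands the job in; it is judged then, once.
The state is a dict: "time_s": time; "qpos": joint angles; "joint_velocities": joint speeds; "effort": joint torques, N m; "eef_pos": TCP position; "orientation": TCP orientation; "force": force on the tool from outside, world axes, zero at the start; "moment": the same for the moment, N m; "gripper_width": finger opening in mm; "finger_force": force on a finger pad.
Only numpy, scipy, OpenCV 4.12 (cv2) and the standard library are available. Lean on these libraries where they do the work, as an engineer would, in place of code of your own. Each camera call takes 0.05 s, during which the arm holds its last target. There are 200 camera calls.

TASK

Build the brake pack on the round seat of the aluminium carrier: first the large steel disc, on it the medium black friction disc, then the small steel disc with its hub up, each set down flat (not dropped) and centred on the one below, with an even rim showing all round. Then swing the carrier's keeper arm over the pack, fully home against its stop. Leave the other things on the bench where they are.

Things in the scene. Friction and masses are not known exactly. Their poses are not given: they have to be found in the camera images.
- carrier: Fixed aluminium plate, 200 (x) by 220 (y) mm, 12 mm thick. Origin on the bench under the centre of the round seat; the plate runs from y = -140 to +80 mm. Two carrying handles of 10 mm bar along y at x = -86 and +86 mm (y -75 to +25 mm, top 43 mm above the bench). The keeper arm's post, 22 mm across, stands at x = 0, y = -100 mm.
- seat (a point): Centre of the upper face of the round flat seat, a plain grey disc fixed to the carrier, 74 mm across, top 28 mm above the bench. The pack is built here. z up, x and y as the carrier's.
- keeper (a joint): Keeper arm: level steel bar 18 mm wide, 90 to 100 mm above the bench, on an upright pivot; its knob is 100 mm from the pivot. 0 = closed against its stop, knob straight above the seat's centre (6 mm clear of the finished pack); grows counter-clockwise from above, opening towards the carrier's -x side, to 2.2 rad. Starts open; light friction holds it where it is left.
- keeper_knob (a point): On the axis of the round black upright knob (18 mm across) at the free end of the keeper arm, 120 mm above the bench; the knob stands on the bar from 100 to 134 mm above the bench.
- keeper_pivot (a point): On the keeper arm's upright pivot axis, at the bar's top, 100 mm above the bench.
- backing_disc: Large plain round steel disc, 62 mm across, 16 mm thick, 370 g. Origin at the centre of its underside, z up. Starts flat on the bench.
- friction_disc: Medium plain round black friction disc, 50 mm across, 14 mm thick, 90 g. Origin at the centre of its underside, z up. Starts flat on the bench.
- hub_disc: Small steel disc 39 mm across and 10 mm thick with a round hub 24 mm across standing 16 mm above it (26 mm high in all), 150 g. Origin at the centre of its underside, z up. Starts flat on the bench, hub up.
- bearing: Bystander: steel bearing ring lying flat, 42 mm across with a 20 mm hole, 12 mm high; origin at the centre of its underside.
- grease_jar: Bystander: closed jar 44 mm across, 60 mm high; origin at the centre of its underside.
- pinion: Bystander: small dark steel pinion, 28 mm across at its foot with a thin shaft up, 40 mm high; origin at the centre of its underside.
- screwdriver: Bystander: screwdriver, 200 mm long, lying beyond the discs; origin under its middle.
- socket: Bystander: steel cylinder 24 mm across, 38 mm high, right of the carrier; origin at the centre of its underside.
- motor: Bystander: black round motor, about 108 mm across, 100 mm high with its shaft, right of the carrier; origin at the centre of its underside.
Not all that is in view belongs to the job. What is shaped like the hub_disc but yellow is not meant.

How it is judged:
By the outcome, as a careful person would: the job done as asked, in the order asked, and still so for the second after the job is handed in, with the robot touching nothing.
It also fails if it takes over 72 s, if anything falls off the work surface, if the arm or the gripper's body presses on something with over 40 N, if the wrist force passes 120 N, or if a joint passes its speed limit or range.

## Working session

There is one attempt and no reset: what is moved stays moved. The work goes in short steps, Python scripts to look and compute and a shell command to move; the robot and the scene stay as the last step left them, time stands still between calls to the robot, and variables do not carry over. Pictures are saved under pics/ and viewed, at most 10 in all, crops included, and the job is handed in when it is done.

```bash
mkdir -p pics; cat > h.py <<'E'
import numpy as np, cv2
from cell import env, camera
def ray(c,u,v):
    x,y=(u-c["cx"])/c["fx"],(v-c["cy"])/c["fy"]
    a,b=x,y
    for _ in range(20):
        s=1+c["k1"]*(a*a+b*b); a,b=x/s,y/s
    R=np.array(c["R"]);t=np.array(c["t"]).ravel()
    return -R.T@t, R.T@np.array([a,b,1.])
def onz(c,u,v,z):
    o,d=ray(c,u,v); return (o+d*(z-o[2])/d[2]).round(1)
def proj(c,X):
    p=np.array(c["R"])@np.array(X,float)+np.array(c["t"]).ravel()
    a,b=p[0]/p[2],p[1]/p[2]; s=1+c["k1"]*(a*a+b*b)
    return np.array([c["fx"]*a*s+c["cx"],c["fy"]*b*s+c["cy"]]).round(1)
E
python3 - <<'E'
from h import *
import pickle
for n in("top","side"):
    c=camera(n); cv2.imwrite(f"pics/{n}0.png",c["img"]); pickle.dump(c,open(n+"0.pkl","wb"))
    o,_=ray(c,320,200); print(n,c["fx"],c["k1"],o, onz(c,320,200,0))
s=env.get_obs(); print(s)
E
```

```text
top 433.617816065523 -0.05975043950877336 [ 409.69261371  -56.24518111 1207.53676151] [571.9  -8.    0. ]
side 508.24817316880007 -0.007291533282514772 [-202.48649716  713.65719334  926.54249339] [ 689.3 -149.8    0. ]
{'time_s': 0.1, 'qpos': array([ 1.14849112,  0.41787871, -0.01030356,  1.61404627,  0.00470879,
        1.11071258, -0.05299023]), 'joint_velocities': array([-4.01857152e-05, -1.83080998e-03, -1.15986665e-03, -3.31138036e-03,
       -9.41875471e-04,  1.06404145e-03, -7.08901684e-04]), 'effort': array([ 4.51909682e-04, -8.52582908e+01,  6.39711823e-01, -4.26686347e+01,
       -4.88651369e-02,  1.65069412e-02,  3.53582857e-05]), 'eef_pos': array([ 232.16728982, -579.94786672,  204.93851047]), 'orientation': array([ 9.81925920e-01,  1.89264963e-01, -1.40320245e-04, -4.91094799e-04]), 'force': array([-0.52521281, -0.01115818,  0.16146089]), 'moment': array([0.0103794 , 0.02269802, 0.00082447]), 'finger_force': 0.0, 'gripper_width': 94.06261368096452}
```

View pics/top0.png

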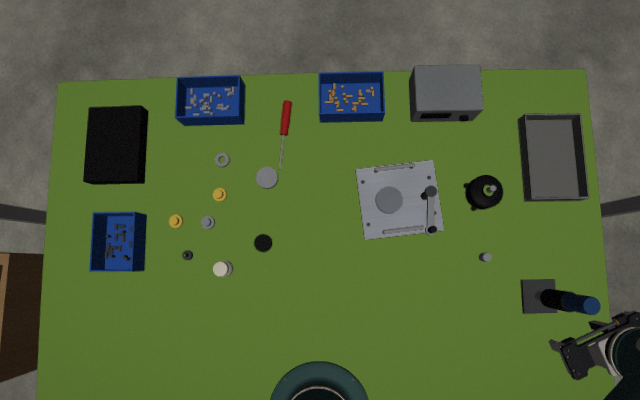

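View pics/side0.png

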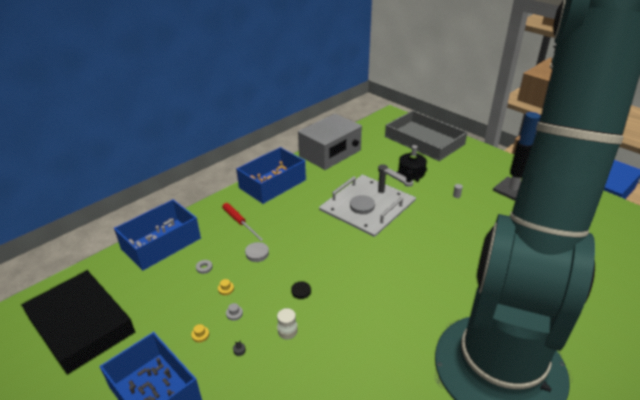

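The top view shows the large grey disc at (266,177), the black disc at (263,243), and a grey hubbed part at (208,222). Two yellow look-alikes are at (219,194) and (175,221). The bearing is at (222,159), the pinion at (187,255), the seat at about (388,200), the keeper post at about (431,190) and its knob at about (432,230). The grey hubbed part at (208,222) fits hub_disc because the other two are yellow. I'll confirm that in a crop.

```bash
python3 - <<'E'
import cv2
a=cv2.imread("pics/top0.png")
l=cv2.resize(a[150:270,165:285],None,fx=5,fy=5,interpolation=cv2.INTER_CUBIC)
cv2.imwrite("pics/c1.png",l)
r=cv2.resize(a[150:250,345:455],None,fx=6,fy=6,interpolation=cv2.INTER_CUBIC)
cv2.imwrite("pics/c2.png",r)
E
```

```text
(no output)
```

View pics/c1.png

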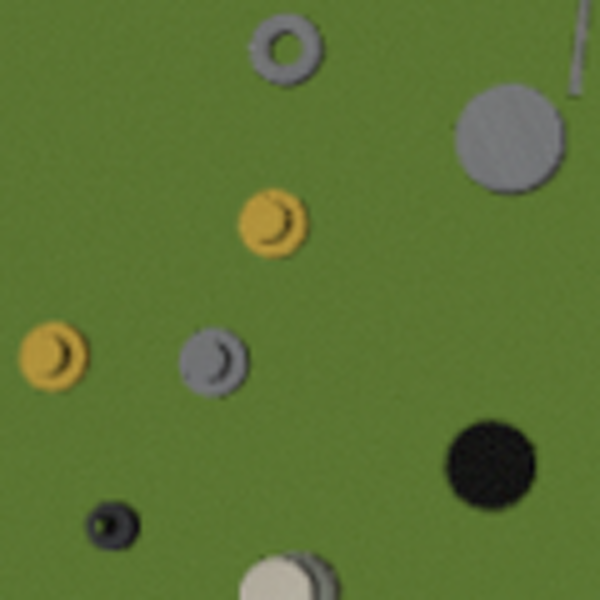

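View pics/c2.png

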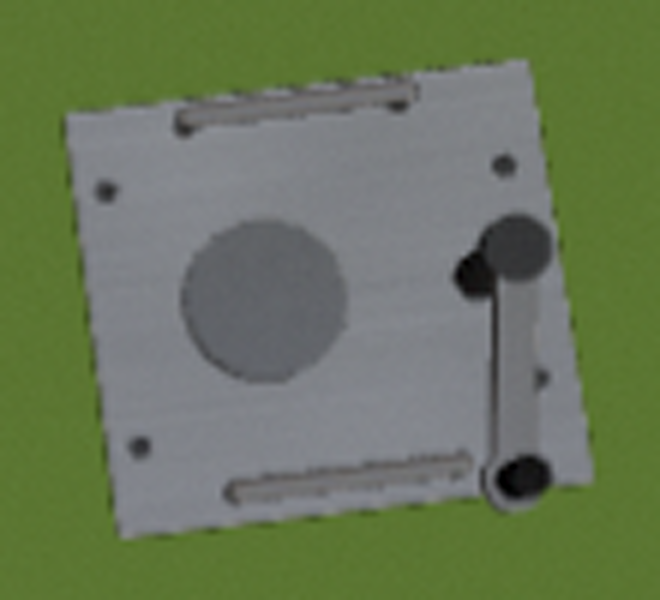

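The crop confirms the hub_disc: grey, stepped hub, at crop (214,362), i.e. pixel (207.7,222.3). The yellow ones at (273,223) and (53,356) are not meant. In the second crop the seat centre is at (264,301), the plate corners at (66,115), (527,62), (592,480) and (120,537), the post cap at (516,247) and the knob top at (524,476).

```bash
cat >> h.py <<'E'
from scipy.optimize import least_squares
def sil(c,xy,prims):
    P=[]
    a=np.linspace(0,2*np.pi,60)
    for r,z0,z1 in prims:
        for z in(z0,z1):
            P+= [proj(c,[xy[0]+r*np.cos(t),xy[1]+r*np.sin(t),z]) for t in a]
    h=cv2.convexHull(np.array(P,np.float32)); m=cv2.moments(h)
    return np.array([m["m10"]/m["m00"],m["m01"]/m["m00"]]),m["m00"]
def seg(c,u,v,w=20):
    im=c["img"].astype(float); b,g,r=[im[...,i] for i in range(3)]
    m=((g-(b+0*r))<0.28*g)|(g<45)
    m=m.astype(np.uint8); n,l,s,ce=cv2.connectedComponentsWithStats(m,connectivity=4)
    y0,x0=int(round(v)),int(round(u)); k=l[y0,x0]
    return ce[k],s[k][4]
def locate(c,u,v,prims,z=10):
    ce,A=seg(c,u,v)
    f=lambda p: sil(c,p,prims)[0]-ce
    x=least_squares(f,onz(c,u,v,z)[:2],diff_step=1e-3).x
    return x.round(1),ce.round(2),A,round(sil(c,x,prims)[1])
DISC=dict(back=[(31,0,16)],fric=[(25,0,14)],hub=[(19.5,0,10),(12,10,26)])
E
python3 - <<'E'
from h import *
import pickle
T,S=[pickle.load(open(n+"0.pkl","rb")) for n in("top","side")]
px=dict(back=((266,177),(257,251)),fric=((263,243),(301,290)),hub=((207,222),(234,311)))
for k in px:
    for c,p in zip((T,S),px[k]): print(k,*locate(c,*p,DISC[k]))
cr=lambda x,y:(345+(x+.5)/6-.5,150+(y+.5)/6-.5)
obs=[(66,115),(527,62),(592,480),(120,537)]
loc=[(100,80),(100,-140),(-100,-140),(-100,80)]
def tf(p,q): 
    a,b=np.cos(p[2]),np.sin(p[2]); return [p[0]+a*q[0]-b*q[1],p[1]+b*q[0]+a*q[1]]
def f(p,all=True):
    r=[proj(T,tf(p,q)+[12])-cr(*o) for q,o in zip(loc,obs)]
    r.append(2*(proj(T,tf(p,(0,0))+[28])-cr(264,301)))
    return np.ravel(r)
s=onz(T,*cr(264,301),28); print("seat",s)
p=least_squares(f,[s[0],s[1],.1],diff_step=1e-4); print("fit",p.x,p.fun.round(2))
piv=tf(p.x,(0,-100)); print("pivot",piv)
kn=onz(T,*cr(524,476),134); print("knob",kn, np.hypot(*(kn[:2]-piv)))
print("knob angle rel closed",np.arctan2(*(kn[:2]-piv)[::-1])-p.x[2]-np.pi/2)
for q,z in((p.x[:2],28),(piv,100),(kn[:2],134)): print(proj(S,list(q[:2])+[z]))
im=S["img"][150:240,310:430]; cv2.imwrite("pics/c3.png",cv2.resize(im,None,fx=6,fy=6,interpolation=cv2.INTER_CUBIC))
E
```

```text
back [638.  142.1] [266.55 177.36] 381 397
back [639.6 136.8] [256.57 251.35] 362 391
fric [454.4 151.6] [262.85 242.64] 231 270
fric [453.9 148.5] [300.69 290.03] 213 322
hub [514.1 310.5] [207.24 222.01] 147 162
hub [514.9 306. ] [233.79 311.52] 209 237
seat [ 565.6 -196.9   28. ]
fit [ 5.656e+02 -1.969e+02  1.000e-01] [-0.78 -0.05  0.18 -0.22  0.15  0.92 -0.78  0.72  0.03  0.1 ]
pivot [np.float64(575.5833416646828), np.float64(-296.4004165278026)]
knob [ 477.3 -288.5  134. ] 98.60036424927424
knob angle rel closed 1.3905847098873036
[361.  203.2]
[381.8 167.9]
[407.8 172.3]
```

View pics/c3.png

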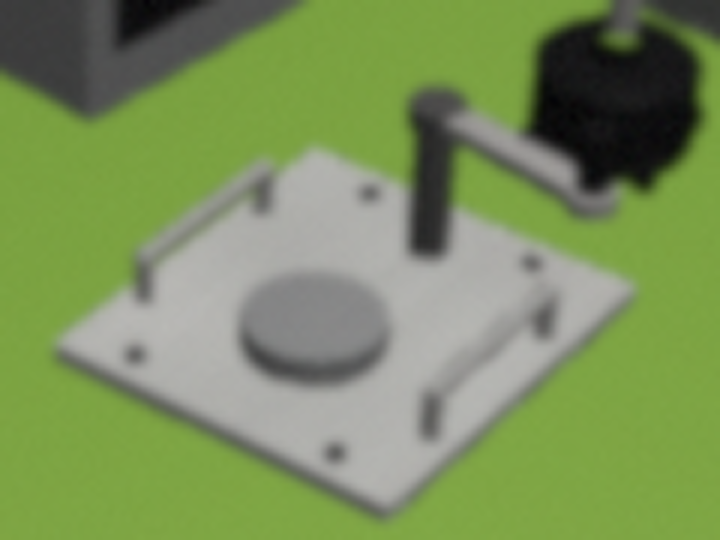

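The side crop shows the seat top centred at about (315,313), i.e. pixel (362,202). The post is upright and the arm points towards the robot. The two cameras disagree by a few mm, so I'll refine the segmentation (green excess at half level) and remove the rounding.

```bash
sed -i 's/+c\["cy"\]\]).round(1)/+c["cy"]])/' h.py; cat >> h.py <<'E'
def seg(c,u,v,w=24):
    im=c["img"].astype(float); y0,x0=int(round(v)),int(round(u))
    s=im[...,1]-im[...,0]; W=s[y0-w:y0+w+1,x0-w:x0+w+1]
    W=cv2.resize(W,None,fx=4,fy=4,interpolation=cv2.INTER_LINEAR)
    a=1-W/np.percentile(W,75)
    n,l,st,ce=cv2.connectedComponentsWithStats((a>.5).astype(np.uint8),connectivity=4)
    k=l[4*w+2,4*w+2]
    return (ce[k]+.5)/4-.5+[x0-w,y0-w], st[k][4]/16
E
python3 - <<'E'
from h import *
import pickle
T,S=[pickle.load(open(n+"0.pkl","rb")) for n in("top","side")]
px=dict(back=((266,177),(257,251)),fric=((263,243),(301,290)),hub=((207,222),(234,311)))
for k in px:
    for c,p in zip((T,S),px[k]): print(k,*locate(c,*p,DISC[k]))
def tf(p,q): 
    a,b=np.cos(p[2]),np.sin(p[2]); return [p[0]+a*q[0]-b*q[1],p[1]+b*q[0]+a*q[1]]
loc=[(100,80),(100,-140),(-100,-140),(-100,80)]
def fit(c,cr,obs,seat):
    def f(p):
        r=[proj(c,tf(p,q)+[12])-cr(*o) for q,o in zip(loc,obs)]
        r.append(1*(proj(c,tf(p,(0,0))+[28])-cr(*seat)))
        return np.ravel(r)
    s=onz(c,*cr(*seat),28)
    p=least_squares(f,[s[0],s[1],.1],x_scale=[1,1,.01]); print("seat only",s,"fit",p.x.round(3),p.fun.round(2)); return p.x
crT=lambda x,y:(345+(x+.5)/6-.5,150+(y+.5)/6-.5)
crS=lambda x,y:(310+(x+.5)/6-.5,150+(y+.5)/6-.5)
p=fit(T,crT,[(66,115),(527,62),(592,480),(120,537)],(264,301))
fit(S,crS,[(55,342),(315,148),(636,290),(388,512)],(315,313))
piv=tf(p,(0,-100)); kn=onz(T,*crT(524,476),134)[:2]
print("pivot",piv,"knob",kn,np.hypot(*(kn-piv)),"ang",np.arctan2(*(kn-piv)[::-1])-p[2]-np.pi/2)
E
```

```text
back [637.9 141.8] [266.68 177.38] 388.8125 398
back [638.8 137.3] [256.59 251.57] 379.8125 391
fric [454.4 152.1] [262.7  242.63] 248.8125 270
fric [454.5 148. ] [300.67 289.79] 274.4375 321
hub [514.1 310.2] [207.34 222.03] 154.5 162
hub [514.2 306.5] [233.8  311.79] 222.8125 237
seat only [ 565.6 -196.9   28. ] fit [ 5.66363e+02 -1.97576e+02  1.02000e-01] [-0.58 -0.21  0.37 -0.61  0.45  0.52 -0.49  0.51  0.25 -0.27]
seat only [ 568.  -204.3   28. ] fit [ 5.65816e+02 -2.01566e+02  9.90000e-02] [-0.31  0.13  0.15  0.07  0.38 -0.46 -0.12 -0.49 -0.07  0.72]
pivot [np.float64(576.5353215023107), np.float64(-297.05737280155455)] knob [ 477.3 -288.5] 99.60360266040456 ang 1.3828715753422025
```

```bash
python3 -m jog '[[0,0,0,0.091],[0,0,0,0.091],[0,0,0,0.091],[0,0,0,0.091]]' 1; python3 -m jog '[[0.42,-0.75,0,0],[0.42,-0.75,0,0],[0.42,-0.75,0,0],[0.42,-0.75,0,0],[0.42,-0.75,0,0]]'
```

```text
time_s: 0.43
eef_pos: [232.1, -580.0, 205.1]
orientation: [1.0, -0.003, -0.0, -0.0]
force: [0.1, -0.5, -0.3]
gripper_width: 93.6
finger_force: 0.0
time_s: 0.85
eef_pos: [316.7, -428.6, 205.2]
orientation: [1.0, -0.0, -0.0, -0.0]
force: [1.6, -0.2, -0.3]
gripper_width: 94.0
finger_force: 0.0
```

```bash
for i in 1; do python3 -m jog '[[0.42,-0.75,0,0],[0.42,-0.75,0,0],[0.42,-0.75,0,0],[0.42,-0.75,0,0],[0.42,-0.75,0,0]]'; python3 -m jog '[[0.42,-0.75,0,0],[0.42,-0.75,0,0],[0.42,-0.75,0,0],[0.42,-0.75,0,0],[0.42,-0.75,0,0]]'; python3 -m jog '[[0.42,-0.75,0,0],[0.42,-0.75,0,0],[0.42,-0.75,0,0],[0.42,-0.75,0,0],[0.42,-0.75,0,0]]'; python3 -m jog '[[0.435,-0.74,0.5,0],[0.435,-0.74,0.5,0],[0.435,-0.74,0.5,0],[0.435,-0.74,0.5,0],[0,0,0.5,0]]'; done | grep -E 'eef|force'
```

```text
eef_pos: [400.8, -278.7, 205.4]
force: [-0.0, -0.3, -0.0]
finger_force: 0.0
eef_pos: [484.8, -128.7, 205.4]
force: [1.9, -0.9, -0.4]
finger_force: 0.0
eef_pos: [568.9, 21.2, 205.2]
force: [0.1, -0.4, 0.1]
finger_force: 0.0
eef_pos: [639.1, 145.0, 103.8]
force: [0.8, 0.9, 0.2]
finger_force: 0.0
```

```bash
python3 -m jog '[[0,0,0.8,0],[0,0,0.8,0],[0,0,0.5,0],[0,0,0.25,0],[0,0,0.1,0]]'; python3 -m jog '[[0,0,0.05,0],[0,0,0,0]]'; python3 -m jog '[[0,0,0,0],[0,0,0,0],[0,0,0,0],[0,0,0,0],[0,0,0,0]]' 0.6;  python3 -m jog '[[0,0,0,0],[0,0,0,0],[0,0,0,0],[0,0,0,0],[0,0,0,0]]' 0.0
```

```text
time_s: 2.93
eef_pos: [637.2, 137.9, 5.7]
orientation: [1.0, -0.0, -0.001, 0.0]
force: [-0.5, 1.1, 0.6]
gripper_width: 94.2
finger_force: 0.0
time_s: 3.1
eef_pos: [638.7, 138.1, 6.3]
orientation: [1.0, -0.0, 0.001, -0.0]
force: [-0.2, 0.8, -0.5]
gripper_width: 94.0
finger_force: 0.0
time_s: 3.52
eef_pos: [638.3, 138.4, 5.9]
orientation: [1.0, -0.0, 0.0, -0.0]
force: [0.3, 4.1, 2.7]
gripper_width: 64.0
finger_force: 2.1
time_s: 3.93
eef_pos: [638.4, 138.6, 5.8]
orientation: [1.0, -0.0, 0.0, -0.0]
force: [-0.8, 2.8, 6.3]
gripper_width: 61.2
finger_force: 30.0
```

```bash
(python3 -m jog '[[0,0,-0.3,0],[0,0,-0.6,0],[0,0,-0.8,0],[0,0,-0.8,0]]'; python3 -m jog '[[-0.18,0.845,0,0],[-0.18,0.845,0,0],[-0.18,0.845,0,0],[-0.18,0.845,0,0],[-0.18,0.845,0,0]]'; python3 -m jog '[[-0.18,0.845,0,0],[-0.18,0.845,0,0],[-0.18,0.845,0,0],[-0.18,0.845,0,0],[-0.18,0.845,0,0]]'; python3 -m jog '[[0,0,0.4,0],[0,0,0.4,0],[0,0,0.4,0],[0,0,0,0],[0,0,0,0]]')|grep -E 'eef|force|width'
```

```text
eef_pos: [637.2, 137.5, 106.3]
force: [1.2, -0.0, -3.8]
gripper_width: 61.5
finger_force: 30.0
eef_pos: [601.0, -32.9, 105.8]
force: [1.1, -0.1, -4.9]
gripper_width: 61.1
finger_force: 30.0
eef_pos: [564.9, -201.8, 105.8]
force: [0.1, 0.0, -4.1]
gripper_width: 61.0
finger_force: 30.0
eef_pos: [565.3, -199.9, 57.4]
force: [0.6, 0.2, -3.7]
gripper_width: 60.8
finger_force: 30.0
```

```bash
(python3 -m jog '[[0.02,0,0.2,0],[0,0,0.2,0],[0,0,0.1,0],[0,0,0,0]]'; python3 -m jog '[[0,0,0.03,0],[0,0,0.03,0],[0,0,0,0]]';python3 -m jog '[[0,0,0.02,0],[0,0,0,0]]')|grep -E 'eef|force|width'
```

```text
eef_pos: [566.3, -199.7, 36.6]
force: [-0.5, -0.1, -4.1]
gripper_width: 61.1
finger_force: 30.0
eef_pos: [566.9, -199.9, 35.1]
force: [0.3, -0.0, -2.9]
gripper_width: 61.2
finger_force: 30.0
eef_pos: [566.8, -199.9, 34.3]
force: [-0.5, -1.2, -3.7]
gripper_width: 61.1
finger_force: 30.0
```

```bash
python3 - <<'E'
from h import *
S=camera("side");T=camera("top")
a=cv2.resize(S["img"][150:230,310:420],None,fx=5,fy=5,interpolation=cv2.INTER_CUBIC)
b=cv2.resize(T["img"][160:240,350:430],None,fx=5,fy=5,interpolation=cv2.INTER_CUBIC)[:400,:250]
cv2.imwrite("pics/d1.png",np.hstack([a,b]))
E
```

```text
(no output)
```

View pics/d1.png

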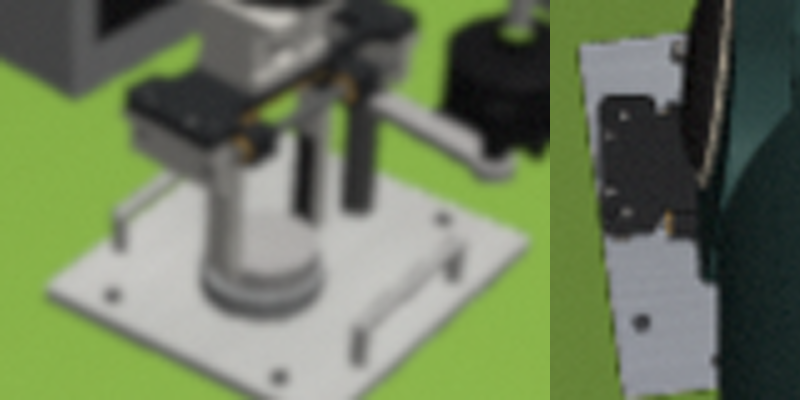

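The disc hovers over the seat, with a seat rim showing at the lower front at about (262,305) in the crop. The top view is hidden by the arm. I'll lower to contact, release and back off to look.

```bash
(python3 -m jog '[[0,0,0.02,0],[0,0,0,0]]';python3 -m jog '[[0,0,0.02,0],[0,0,0,0]]')|grep -E 'eef|force:|width'; python3 - <<'E'
from h import *
print(env.get_obs()["force"],env.get_obs()["eef_pos"])
E
```

```text
eef_pos: [567.0, -200.0, 33.9]
force: [-2.7, 0.6, 3.0]
gripper_width: 61.5
finger_force: 30.0
eef_pos: [567.0, -200.0, 33.8]
force: [-8.3, 1.7, 17.2]
gripper_width: 61.0
finger_force: 30.0
[-8.28402163  1.71118398 17.23082841] [ 567.04248419 -199.99062974   33.77483581]
```

```bash
(python3 -m jog '[[0,0,-0.02,0],[0,0,0,0]]';python3 -m jog '[[0,0,0,0],[0,0,0,0],[0,0,0,0],[0,0,0,0],[0,0,0,0]]' 0.95; python3 -m jog '[[0,0,-0.2,0],[0,0,-0.5,0],[0,0,-0.8,0],[0,0,-0.8,0],[0,0,-0.3,0]]';python3 -m jog '[[-0.28,-0.875,0,0],[-0.28,-0.875,0,0],[-0.28,-0.875,0,0],[-0.28,-0.875,0,0],[-0.28,-0.875,0,0]]';python3 -m jog '[[-0.28,-0.875,0,0],[-0.28,-0.875,0,0],[-0.28,-0.875,0,0],[-0.28,-0.875,0,0],[-0.28,-0.875,0,0]]')|grep -E 'eef|force:|width'; python3 - <<'E'
from h import *
import pickle
for n in("top","side"):
    c=camera(n); pickle.dump(c,open(n+"1.pkl","wb"))
    a,b=([165:=165,235][0:0],0) if 0 else ((160,245),0)
T,S=[pickle.load(open(n+"1.pkl","rb")) for n in("top","side")]
a=cv2.resize(T["img"][170:230,360:420],None,fx=6.5,fy=6.5,interpolation=cv2.INTER_CUBIC)
b=cv2.resize(S["img"][175:235,335:395],None,fx=6.5,fy=6.5,interpolation=cv2.INTER_CUBIC)
m=np.hstack([a,b]); m=np.clip((m.astype(float)-40)*1.4,0,255).astype(np.uint8)
cv2.imwrite("pics/d2.png",m)
E
```

```text
eef_pos: [567.0, -200.0, 33.8]
force: [-2.7, 1.2, 6.1]
gripper_width: 61.3
finger_force: 30.0
eef_pos: [566.9, -199.9, 33.4]
force: [-0.9, -0.4, -0.3]
gripper_width: 88.3
finger_force: 0.0
eef_pos: [568.4, -200.3, 142.2]
force: [1.8, -0.3, 0.7]
gripper_width: 89.3
finger_force: 0.0
eef_pos: [510.1, -23.5, 137.9]
force: [1.4, -0.0, 0.2]
gripper_width: 89.4
finger_force: 0.0
eef_pos: [454.2, 151.6, 138.0]
force: [1.6, 0.1, -0.1]
gripper_width: 89.3
finger_force: 0.0  File "<stdin>", line 5
    a,b=([165:=165,235][0:0],0) if 0 else ((160,245),0)
          ^^^
SyntaxError: cannot use assignment expressions with literal
```

```bash
python3 - <<'E'
from h import *
import pickle
for n in("top","side"):
    c=camera(n); pickle.dump(c,open(n+"1.pkl","wb"))
T,S=[pickle.load(open(n+"1.pkl","rb")) for n in("top","side")]
a=cv2.resize(T["img"][170:230,360:420],None,fx=6.5,fy=6.5,interpolation=cv2.INTER_CUBIC)
b=cv2.resize(S["img"][175:235,335:395],None,fx=6.5,fy=6.5,interpolation=cv2.INTER_CUBIC)
m=np.hstack([a,b]); m=np.clip((m.astype(float)-40)*1.4,0,255).astype(np.uint8)
cv2.imwrite("pics/d2.png",m)
print(env.get_obs()["eef_pos"])
E
```

```text
[453.17237892 155.35116814 138.13270085]
```

View pics/d2.png

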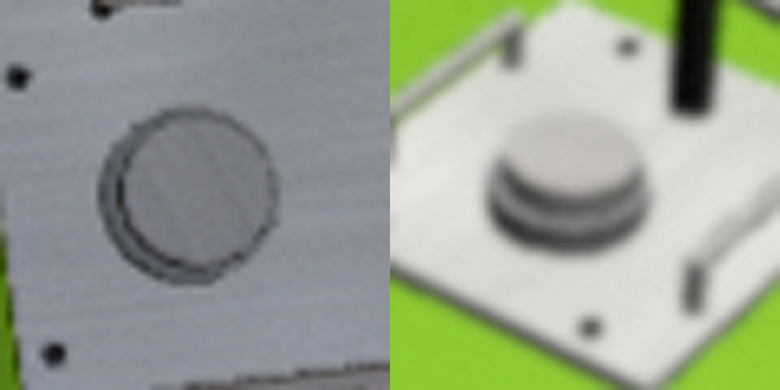

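The top crop shows the seat circle spanning x 98–278 and y 107–285, centre (188,196). The disc spans left 121 to bottom 267, centre about (197.5,190.5). In the side crop the seat spans x 487–652 and the disc 500–645. I'll compute the offset.

```bash
python3 - <<'E'
from h import *
import pickle
T,S=[pickle.load(open(n+"1.pkl","rb")) for n in("top","side")]
k=6.5
cT=lambda x,y:(360+(x+.5)/k-.5,170+(y+.5)/k-.5)
a=onz(T,*cT(188,196),28);b=onz(T,*cT(197.5,190.5),44);print(a,b,b-a)
# predicted circle extents in crops for candidate disc offset from seat
th=np.linspace(0,2*np.pi,200)
def ext(c,o,xy,r,z):
    P=np.array([proj(c,[xy[0]+r*np.cos(t),xy[1]+r*np.sin(t),z]) for t in th]); P=(P-o+.5)*k-.5
    return P.min(0).round(1),P.max(0).round(1)
print("top seat",ext(T,(360,170),a,37,28))
for d in((0,0),(0,-2),(0,2)): print(d,ext(T,(360,170),a[:2]+d,31,44))
s=[565.8,-201.6]
print("side seat top",ext(S,(335,175),s,37,28),"bot",ext(S,(335,175),s,37,12))
for d in((0,0),(0,-2),(0,2),(2,0),(-2,0)): print(d,"top",ext(S,(335,175),np.add(s,d),31,44),"bot",ext(S,(335,175),np.add(s,d),31,28))
# edge profiles on top view through seat centre
g=cv2.cvtColor(T["img"],cv2.COLOR_BGR2GRAY)
u,v=np.round(cT(190,195)).astype(int); print(u,v,g[v-1:v+2,u-18:u+19].mean(0).round().astype(int)); print(g[v-18:v+19,u-1:u+2].mean(1).round().astype(int))
E
```

```text
[ 565.7 -196.6   28. ] [ 565.8 -198.7   44. ] [ 0.1 -2.1 16. ]
top seat (array([ 99.9, 109.2]), array([276.1, 283.5]))
(0, 0) (array([117.6, 117.1]), array([267.2, 265.1]))
(0, -2) (array([122.4, 117. ]), array([272., 265.]))
(0, 2) (array([112.7, 117.2]), array([262.4, 265.2]))
side seat top (array([ 96.3, 132.9]), array([260.7, 231.7])) bot (array([ 95.5, 160.8]), array([258.9, 260. ]))
(0, 0) top (array([110.6, 112.3]), array([249.2, 194.7])) bot (array([109.6, 140.6]), array([247.4, 223.4]))
(0, -2) top (array([113.6, 110.5]), array([252.1, 192.7])) bot (array([112.6, 138.8]), array([250.3, 221.4]))
(0, 2) top (array([107.5, 114.2]), array([246.3, 196.6])) bot (array([106.6, 142.5]), array([244.5, 225.4]))
(2, 0) top (array([107.3, 110.5]), array([245.8, 192.8])) bot (array([106.4, 138.8]), array([244. , 221.4]))
(-2, 0) top (array([113.9, 114.1]), array([252.6, 196.6])) bot (array([112.9, 142.4]), array([250.8, 225.3]))
389 200 [141 142 142 141  99 100 106  71 113 129 127 127 127 126 129 130 129 130
 129 130 129 128 128 126 125 126 128 128 127 129 121 118 139 141 142 142
 144]
[142 143 143 140 126 109 118 127 126 127 128 128 129 129 129 129 128 130
 129 130 129 129 130 129 129 129 127 125 108  93 104 108 142 142 141 144
 144]
```

```bash
(python3 -m jog '[[0.28,0.875,0,0],[0.28,0.875,0,0],[0.28,0.875,0,0],[0.28,0.875,0,0],[0.28,0.875,0,0]]';python3 -m jog '[[0.28,0.875,0,0],[0.28,0.875,0,0],[0.28,0.875,0,0],[0.28,0.875,0,0],[0.28,0.875,0,0]]'; python3 -m jog '[[0,0,0.5,0],[0,0,0.8,0],[0,0,0.7,0],[0,0,0.4,0],[0,0,0.2,0]]'; python3 -m jog '[[0,0,0,0],[0,0,0,0]]';python3 -m jog '[[0,0,0,0],[0,0,0,0],[0,0,0,0],[0,0,0,0],[0,0,0,0]]' 0.5;python3 -m jog '[[0,0,0,0],[0,0,0,0],[0,0,0,0],[0,0,0,0]]' 0)|grep -E 'eef|force:|width'
```

```text
eef_pos: [511.2, -27.0, 137.9]
force: [0.0, 1.2, 1.5]
gripper_width: 89.2
finger_force: 0.0
eef_pos: [566.9, -202.2, 137.8]
force: [0.5, 0.5, 0.2]
gripper_width: 89.4
finger_force: 0.0
eef_pos: [565.5, -199.9, 31.2]
force: [-0.1, 0.7, -0.5]
gripper_width: 89.0
finger_force: 0.0
eef_pos: [567.1, -200.1, 34.1]
force: [-0.1, -0.3, 0.3]
gripper_width: 89.7
finger_force: 0.0
eef_pos: [567.0, -200.1, 33.9]
force: [-1.3, 1.2, 5.0]
gripper_width: 61.4
finger_force: 30.0
eef_pos: [567.1, -200.0, 33.9]
force: [-1.0, 1.4, 7.4]
gripper_width: 61.0
finger_force: 30.0
```

```bash
(python3 -m jog '[[0,0,-0.05,0],[0,-0.0425,0,0],[0,0,0,0],[0,0,0.03,0],[0,0,0,0]]';python3 -m jog '[[0,0,0.02,0],[0,0,0,0]]';python3 -m jog '[[0,0,0,0],[0,0,0,0],[0,0,0,0],[0,0,0,0],[0,0,0,0]]' 0.95; python3 -m jog '[[0,0,-0.2,0],[0,0,-0.5,0],[0,0,-0.8,0],[0,0,-0.8,0],[0,0,-0.3,0]]';python3 -m jog '[[-0.28,-0.875,0,0],[-0.28,-0.875,0,0],[-0.28,-0.875,0,0],[-0.28,-0.875,0,0],[-0.28,-0.875,0,0]]';python3 -m jog '[[-0.28,-0.83,0,0],[-0.28,-0.83,0,0],[-0.28,-0.83,0,0],[-0.28,-0.83,0,0],[-0.28,-0.83,0,0]]')|grep -E 'time|eef|force:|width'; python3 - <<'E'
from h import *
import pickle
for n in("top","side"):
    c=camera(n); pickle.dump(c,open(n+"2.pkl","wb"))
T,S=[pickle.load(open(n+"2.pkl","rb")) for n in("top","side")]
g=cv2.cvtColor(T["img"],cv2.COLOR_BGR2GRAY)
u,v=389,200; print(g[v-1:v+2,u-18:u+19].mean(0).round().astype(int)); print(g[v-18:v+19,u-1:u+2].mean(1).round().astype(int))
a=cv2.resize(T["img"][170:230,360:420],None,fx=6.5,fy=6.5,interpolation=cv2.INTER_CUBIC)
b=cv2.resize(S["img"][175:235,335:395],None,fx=6.5,fy=6.5,interpolation=cv2.INTER_CUBIC)
m=np.hstack([a,b]); m=np.clip((m.astype(float)-60)*1.9,0,255).astype(np.uint8)
cv2.imwrite("pics/d3.png",m)
E
```

```text
time_s: 11.22
eef_pos: [566.7, -198.1, 34.0]
force: [0.4, -0.1, -4.3]
gripper_width: 61.3
finger_force: 30.0
time_s: 11.38
eef_pos: [566.7, -198.1, 33.9]
force: [-5.5, 1.9, 9.0]
gripper_width: 61.2
finger_force: 30.0
time_s: 11.8
eef_pos: [566.9, -198.3, 33.4]
force: [0.1, -0.3, -0.7]
gripper_width: 88.7
finger_force: 0.0
time_s: 12.22
eef_pos: [568.4, -198.5, 142.2]
force: [-0.1, 0.3, 0.9]
gripper_width: 89.1
finger_force: 0.0
time_s: 12.63
eef_pos: [510.1, -21.8, 137.9]
force: [1.2, 0.5, -0.0]
gripper_width: 89.4
finger_force: 0.0
time_s: 13.05
eef_pos: [454.2, 144.2, 138.0]
force: [1.3, 0.4, 1.0]
gripper_width: 89.1
finger_force: 0.0
[143 142 142 142  99 100  95 104 123 127 128 127 127 128 131 130 129 129
 129 129 128 128 127 126 126 129 128 126 127 135 115 116 140 141 143 142
 142]
[142 143 142 139 126 109 118 128 127 128 127 128 128 130 128 129 129 130
 129 129 129 129 129 128 130 130 128 127 116  94 104 108 142 141 142 144
 145]
```

View pics/d3.png

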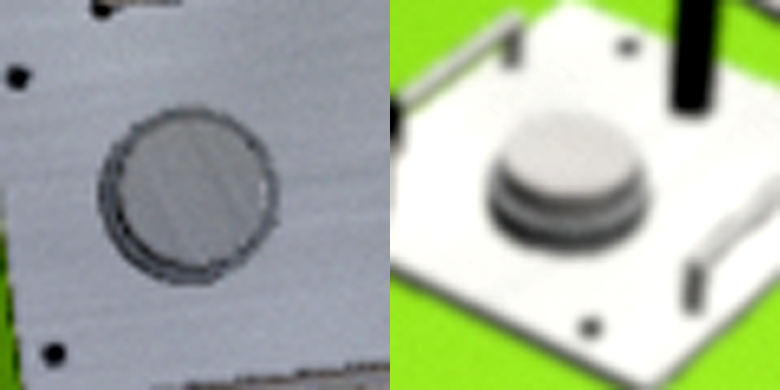

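The disc now spans 117–266 by 116–265 in the top crop. That matches the centred prediction (117.6–267 by 117–265). Next is the friction disc.

```bash
(python3 -m jog '[[0,-0.19,0.7,0],[0,0,0.9,0],[0,0,0.8,0],[0,0,0.5,0],[0,0,0.3,0]]';python3 -m jog '[[0,0,0.15,0],[0,0,0,0],[0,0,0,0]]';python3 -m jog '[[0,0,0,0],[0,0,0,0],[0,0,0,0],[0,0,0,0],[0,0,0,0]]' 0.45;python3 -m jog '[[0,0,0,0],[0,0,0,0],[0,0,0,0],[0,0,0,0]]' 0)|grep -E 'time|eef|force:|width'
```

```text
time_s: 13.57
eef_pos: [454.0, 149.7, 7.3]
force: [-0.2, -0.3, 0.5]
gripper_width: 89.6
finger_force: 0.0
time_s: 13.82
eef_pos: [455.3, 150.4, 4.0]
force: [0.2, 0.7, 0.8]
gripper_width: 89.5
finger_force: 0.0
time_s: 14.23
eef_pos: [455.1, 150.4, 3.8]
force: [-0.3, 0.1, 0.1]
gripper_width: 59.4
finger_force: 0.0
time_s: 14.57
eef_pos: [455.0, 150.4, 3.6]
force: [-0.7, -0.8, 4.3]
gripper_width: 49.0
finger_force: 30.0
```

```bash
(python3 -m jog '[[0,0,-0.3,0],[0,0,-0.8,0],[0,0,-0.9,0],[0,0,-0.9,0]]'; python3 -m jog '[[0.28,0.872,0,0],[0.28,0.872,0,0],[0.28,0.872,0,0],[0.28,0.872,0,0],[0.28,0.872,0,0]]'; python3 -m jog '[[0.28,0.872,0,0],[0.28,0.872,0,0],[0.28,0.872,0,0],[0.28,0.872,0,0],[0.28,0.872,0,0]]'; python3 -m jog '[[0,0,0.6,0],[0,0,0.6,0],[0,0,0.35,0],[0,0,0.1,0],[0,0,0,0]]'; python3 -m jog '[[0,0,0.04,0],[0,0,0,0],[0,0,0,0]]')|grep -E 'time|eef|force:|width'
```

```text
time_s: 14.9
eef_pos: [454.1, 150.4, 120.4]
force: [0.7, -1.8, -1.2]
gripper_width: 49.1
finger_force: 30.0
time_s: 15.32
eef_pos: [511.0, -25.8, 119.5]
force: [1.3, 1.0, -0.9]
gripper_width: 49.4
finger_force: 30.0
time_s: 15.73
eef_pos: [566.8, -200.3, 119.2]
force: [1.9, 1.4, -0.4]
gripper_width: 49.0
finger_force: 30.0
time_s: 16.15
eef_pos: [566.1, -198.1, 52.4]
force: [0.7, -0.2, 0.7]
gripper_width: 49.3
finger_force: 30.0
time_s: 16.4
eef_pos: [567.3, -198.5, 52.8]
force: [0.3, -0.2, -0.7]
gripper_width: 49.3
finger_force: 30.0
```

```bash
(python3 -m jog '[[0,0,0.06,0],[0,0,0.03,0],[0,0,0,0]]'; python3 -m jog '[[0,0,0.02,0],[0,0,0,0]]'; python3 -m jog '[[0,0,0.02,0],[0,0,0,0]]')|grep -E 'time|eef|force:|width'
```

```text
time_s: 16.65
eef_pos: [566.7, -198.4, 48.2]
force: [-0.1, 0.3, -1.2]
gripper_width: 49.0
finger_force: 30.0
time_s: 16.82
eef_pos: [566.9, -198.5, 47.6]
force: [-0.9, 0.8, 2.8]
gripper_width: 49.0
finger_force: 30.0
time_s: 16.98
eef_pos: [566.9, -198.4, 47.5]
force: [-6.6, 2.0, 15.7]
gripper_width: 48.9
finger_force: 30.0
```

```bash
(python3 -m jog '[[0,0,-0.02,0],[0,0,0,0]]';python3 -m jog '[[0,0,0,0],[0,0,0,0],[0,0,0,0],[0,0,0,0]]' 0.8; python3 -m jog '[[0,0,-0.2,0],[0,0,-0.5,0],[0,0,-0.8,0],[0,0,-0.8,0],[0,0,-0.1,0]]';python3 -m jog '[[-0.093,-0.905,0,0],[-0.093,-0.905,0,0],[-0.093,-0.905,0,0],[-0.093,-0.905,0,0],[-0.093,-0.905,0,0]]';python3 -m jog '[[-0.093,-0.905,0,0],[-0.093,-0.905,0,0],[-0.093,-0.905,0,0],[-0.093,-0.905,0,0],[-0.093,-0.905,0,0]]' 0.5;python3 -m jog '[[-0.093,-0.905,0,0],[-0.093,-0.905,0,0],[-0.093,-0.905,0,0],[-0.093,-0.905,0,0],[0,0,0,0]]')|grep -E 'time|eef|force:|width'; python3 - <<'E'
from h import *
import pickle
for n in("top","side"):
    c=camera(n); pickle.dump(c,open(n+"3.pkl","wb"))
T,S=[pickle.load(open(n+"3.pkl","rb")) for n in("top","side")]
a=cv2.resize(T["img"][170:230,360:420],None,fx=6.5,fy=6.5,interpolation=cv2.INTER_CUBIC)
b=cv2.resize(S["img"][175:235,335:395],None,fx=6.5,fy=6.5,interpolation=cv2.INTER_CUBIC)
cv2.imwrite("pics/d4.png",np.hstack([a,b]))
# black disc centroid (top face dominant) vs model
for n,c,(u,v) in(("T",T,(390,199)),("S",S,(363,192))):
    g=cv2.cvtColor(c["img"],cv2.COLOR_BGR2GRAY).astype(np.float32); w=14
    W=cv2.resize(g[v-w:v+w+1,u-w:u+w+1],None,fx=4,fy=4)
    m=(W<70).astype(np.uint8); k,l,st,ce=cv2.connectedComponentsWithStats(m,connectivity=4); j=1+st[1:,4].argmax()
    ce=(ce[j]+.5)/4-.5+[u-w,v-w]
    f=lambda p: sil(c,p,[(25,44,58)])[0]-ce
    x=least_squares(f,[566,-198],diff_step=1e-3).x; print(n,ce,st[j][4]/16,sil(c,x,[(25,44,58)])[1],x)
E
```

```text
time_s: 17.15
eef_pos: [567.0, -198.5, 47.6]
force: [0.1, -0.3, 4.7]
gripper_width: 49.2
finger_force: 30.0
time_s: 17.48
eef_pos: [566.8, -198.4, 47.3]
force: [0.1, 0.8, -0.2]
gripper_width: 72.3
finger_force: 0.0
time_s: 17.9
eef_pos: [569.2, -198.9, 149.3]
force: [0.3, -0.3, 0.5]
gripper_width: 75.5
finger_force: 0.0
time_s: 18.32
eef_pos: [547.9, -15.8, 144.1]
force: [0.2, 0.0, -0.0]
gripper_width: 75.3
finger_force: 0.0
time_s: 18.73
eef_pos: [529.4, 165.3, 144.1]
force: [-0.3, -0.9, 0.1]
gripper_width: 47.8
finger_force: 0.0
time_s: 19.15
eef_pos: [512.4, 316.0, 144.2]
force: [-1.0, 0.9, -0.8]
gripper_width: 46.9
finger_force: 0.0
T [389.74434324 198.50403226] 269.3125 287.95143102365546 [ 565.82989572 -197.20164252]
S [362.32599368 196.21601174] 138.375 204.8150986598339 [ 565.82921231 -201.5642359 ]
```

View pics/d4.png

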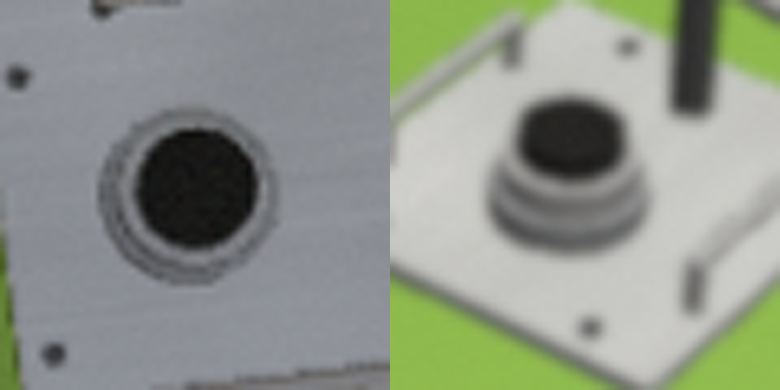

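The black disc spans 135–258 by 127–248 in the top crop, concentric with the steel disc. The fit gives (565.8,-197.2) against the seat's (565.7,-196.6). Next is the hub disc, gripped by its hub.

```bash
(python3 -m jog '[[0,0,0.7,0],[0,0,0.9,0],[0,0,0.8,0],[0,0,0.5,0],[0,0,0.25,0]]';python3 -m jog '[[0,0,0.12,0],[0,0,0,0],[0,0,0,0]]';python3 -m jog '[[0,0,0,0],[0,0,0,0],[0,0,0,0],[0,0,0,0],[0,0,0,0]]' 0;python3 -m jog '[[0,0,0,0],[0,0,0,0]]' 0)|grep -E 'time|eef|force:|width'
```

```text
time_s: 19.67
eef_pos: [514.3, 306.1, 15.0]
force: [0.2, 0.3, -0.8]
gripper_width: 47.1
finger_force: 0.0
time_s: 19.92
eef_pos: [515.7, 308.5, 13.9]
force: [0.9, 0.1, 0.1]
gripper_width: 47.3
finger_force: 0.0
time_s: 20.33
eef_pos: [515.2, 308.6, 13.2]
force: [-1.2, -1.0, 6.1]
gripper_width: 23.4
finger_force: 30.0
time_s: 20.5
eef_pos: [515.2, 308.6, 13.2]
force: [-1.4, -1.9, 7.5]
gripper_width: 23.3
finger_force: 30.0
```

```bash
(python3 -m jog '[[0,0,-0.3,0],[0,0,-0.8,0],[0,0,-0.9,0],[0,0,-0.8,0]]'; python3 -m jog '[[0.093,0.905,0,0],[0.093,0.905,0,0],[0.093,0.905,0,0],[0.093,0.905,0,0],[0.093,0.905,0,0]]';python3 -m jog '[[0.093,0.905,0,0],[0.093,0.905,0,0],[0.093,0.905,0,0],[0.093,0.905,0,0],[0.093,0.905,0,0]]';python3 -m jog '[[0.093,0.905,0,0],[0.093,0.905,0,0],[0.093,0.905,0,0],[0.093,0.905,0,0],[0,0,0,0]]'; python3 -m jog '[[0,0,0.4,0],[0,0,0.5,0],[0,0,0.25,0],[0,0,0,0],[0,0,0,0]]')|grep -E 'time|eef|force:|width'
```

```text
time_s: 20.83
eef_pos: [514.5, 308.5, 127.0]
force: [-0.3, -0.2, -1.4]
gripper_width: 23.1
finger_force: 30.0
time_s: 21.25
eef_pos: [533.3, 125.7, 125.5]
force: [1.2, -0.4, -1.3]
gripper_width: 23.1
finger_force: 30.0
time_s: 21.67
eef_pos: [551.8, -55.4, 125.5]
force: [2.0, 0.0, -1.7]
gripper_width: 22.8
finger_force: 30.0
time_s: 22.08
eef_pos: [566.0, -206.5, 125.1]
force: [-0.8, -0.7, -1.6]
gripper_width: 23.2
finger_force: 30.0
time_s: 22.5
eef_pos: [566.8, -198.1, 79.0]
force: [0.2, 0.1, -2.4]
gripper_width: 23.2
finger_force: 30.0
```

```bash
(python3 -m jog '[[0,0,0.1,0],[0,0,0.05,0],[0,0,0,0],[0,0,0,0]]'; python3 -m jog '[[0,0,0.03,0],[0,0,0,0]]'; python3 -m jog '[[0,0,0.02,0],[0,0,0,0]]')|grep -E 'time|eef|force:|width'
```

```text
time_s: 22.83
eef_pos: [567.0, -198.4, 73.0]
force: [-0.2, 0.3, -1.3]
gripper_width: 23.0
finger_force: 30.0
time_s: 23.0
eef_pos: [566.8, -198.4, 71.5]
force: [0.5, 0.4, -1.5]
gripper_width: 23.0
finger_force: 30.0
time_s: 23.17
eef_pos: [566.9, -198.5, 71.2]
force: [-4.3, 0.1, 8.0]
gripper_width: 22.8
finger_force: 30.0
```

```bash
(python3 -m jog '[[0,0,-0.02,0],[0,0,0,0]]';python3 -m jog '[[0,0,0,0],[0,0,0,0],[0,0,0,0],[0,0,0,0]]' 0.45; python3 -m jog '[[0,0,-0.2,0],[0,0,-0.5,0],[0,0,-0.8,0],[0,0,-0.8,0],[0,0,-0.2,0]]';python3 -m jog '[[-0.49,-0.825,0,0],[-0.49,-0.825,0,0],[-0.49,-0.825,0,0],[-0.49,-0.825,0,0],[-0.49,-0.825,0,0]]';python3 -m jog '[[-0.49,-0.825,0,0],[0,0,0,0],[0,0,0,0]]')|grep -E 'time|eef|force:|width'; python3 - <<'E'
from h import *
import pickle
for n in("top","side"):
    c=camera(n); pickle.dump(c,open(n+"4.pkl","wb"))
T,S=[pickle.load(open(n+"4.pkl","rb")) for n in("top","side")]
a=cv2.resize(T["img"][170:240,360:445],None,fx=4.7,fy=4.7,interpolation=cv2.INTER_CUBIC)
b=cv2.resize(S["img"][160:230,335:420],None,fx=4.7,fy=4.7,interpolation=cv2.INTER_CUBIC)
cv2.imwrite("pics/d5.png",np.hstack([a,b]))
print(env.get_obs()["qpos"],env.get_obs()["eef_pos"])
th=np.linspace(0,2*np.pi,200)
for r,z in((25,58),(19.5,68),(12,84)):
    P=np.array([proj(T,[565.7+r*np.cos(t),-196.8+r*np.sin(t),z]) for t in th]); P=(P-(360,170)+.5)*4.7-.5
    print(r,P.min(0).round(),P.max(0).round())
E
```

```text
time_s: 23.33
eef_pos: [566.9, -198.4, 71.6]
force: [-0.2, -0.0, -0.7]
gripper_width: 22.9
finger_force: 30.0
time_s: 23.67
eef_pos: [566.9, -198.4, 71.4]
force: [-0.1, -0.3, 0.3]
gripper_width: 41.9
finger_force: 0.0
time_s: 24.08
eef_pos: [568.7, -198.8, 176.8]
force: [0.3, 0.5, 1.3]
gripper_width: 42.6
finger_force: 0.0
time_s: 24.5
eef_pos: [467.7, -32.2, 171.8]
force: [0.8, 1.4, -0.0]
gripper_width: 42.6
finger_force: 0.0
time_s: 24.75
eef_pos: [448.9, 0.9, 172.2]
force: [0.6, -0.1, -0.0]
gripper_width: 42.2
finger_force: 0.0
[ 0.35495138  0.16677999 -0.4596607   2.05432105  0.09177306  0.93893524
 -1.7249918 ] [449.70855785  -0.88538294 171.82432857]
25 [98. 91.] [186. 178.]
19.5 [110.  98.] [179. 166.]
12 [126. 107.] [169. 150.]
```

View pics/d5.png

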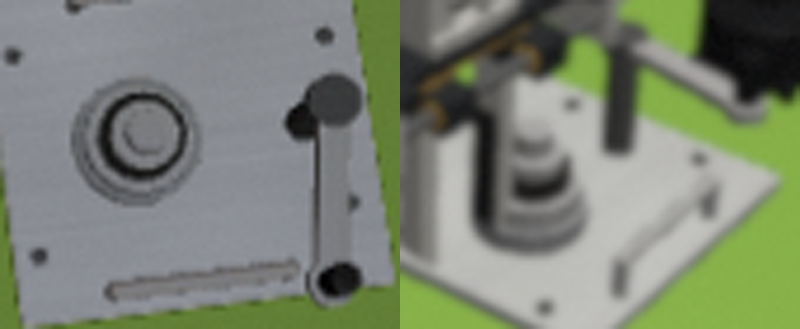

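The small disc sits evenly inside the black ring in the top crop (about 108–180 by 99–170, predicted 110–179 by 98–166). The knob is at (341,279). Joint 7 is at -1.72, so I'll turn the tool the other way before the sweep.

```bash
(python3 -m jog '[[0.08,0.806,0,-0.117],[0,0,0,0]]';  python3 -m jog '[[0,0,0,0.117],[0.08,0.806,0,0],[0.08,0.806,0,0],[0.08,0.806,0,0],[0.08,0.806,0,0]]'; python3 -m jog '[[0.08,0.806,0,0],[0.08,0.806,0,0],[0.08,0.806,0,0],[0.08,0.806,0,0]]'; python3 -m jog '[[0,0,0,-0.117],[0,0,0,-0.117],[0,0,0,-0.117],[0,0,0,-0.117],[0,0,0,-0.117]]'; python3 -m jog '[[0,0,0,-0.117],[0,0,0,-0.117],[0,0,0,-0.117],[0,0,0,-0.117],[0,0,0,-0.117]]'; python3 -m jog '[[0,0,0,-0.117],[0,0,0,-0.117],[0,0,0,-0.117],[0,0,0,-0.117],[0,0,0,-0.117]]'; python3 -m jog '[[0,0,0,-0.117],[0,0,0,-0.117],[0,0,0,-0.117],[0,0,0,-0.117],[0,0,0,-0.117]]'; python3 -m jog '[[0,0,0,-0.117],[0,0,0,-0.117],[0,0,0,-0.117],[0,0,0,-0.117],[0,0,0,-0.117]]')|grep -E 'time|eef|ori'; python3 -c "
from h import *
s=env.get_obs();print(s['qpos'],s['eef_pos'])"
```

```text
time_s: 25.02
eef_pos: [452.9, -34.1, 171.4]
orientation: [0.998, 0.059, -0.0, 0.0]
time_s: 25.43
eef_pos: [463.6, -161.6, 171.4]
orientation: [1.0, -0.007, -0.0, 0.0]
time_s: 25.77
eef_pos: [474.4, -291.0, 171.2]
orientation: [1.0, -0.007, -0.0, 0.0]
time_s: 26.18
eef_pos: [474.5, -289.3, 171.1]
orientation: [0.955, 0.298, -0.0, -0.0]
time_s: 26.6
eef_pos: [474.5, -289.3, 171.1]
orientation: [0.82, 0.572, -0.0, -0.0]
time_s: 27.02
eef_pos: [474.5, -289.4, 171.1]
orientation: [0.61, 0.793, -0.0, -0.0]
time_s: 27.43
eef_pos: [474.5, -289.3, 171.1]
orientation: [0.342, 0.94, 0.0, -0.0]
time_s: 27.85
eef_pos: [474.5, -289.4, 171.1]
orientation: [0.043, 0.999, 0.0, -0.0]
[ 1.16677807  0.46092354 -0.86327628  1.80130674  0.39669235  1.06359203
  1.64168865] [ 474.49131923 -289.41033989  171.11999026]
```

```bash
(python3 -m jog '[[-0.0675,-0.0275,0.3,0],[0,0,0.5,0],[0,0,0.5,0],[0,0,0.3,0],[0,0,0,0]]';python3 -m jog '[[0,0,0,0],[0,0,0,0],[0,0,0,0]]' 0.24)|grep -E 'time|eef|ori|width|force'
```

```text
time_s: 28.27
eef_pos: [476.2, -289.2, 104.5]
orientation: [0.047, 0.999, 0.001, -0.002]
force: [-1.3, 0.9, -0.8]
gripper_width: 42.2
finger_force: 0.0
time_s: 28.52
eef_pos: [478.0, -289.6, 108.4]
orientation: [0.045, 0.999, -0.0, 0.001]
force: [-0.2, -1.4, 0.5]
gripper_width: 25.8
finger_force: 0.0
```

```bash
(python3 -m jog '[[-0.01,0.218,0,0.0833],[-0.01,0.218,0,0.0833],[-0.01,0.218,0,0.0833],[-0.01,0.218,0,0.0833],[-0.01,0.218,0,0.0833]]')|grep -E 'time|eef|ori|width|force'; python3 -c "
from h import *
s=env.get_obs();d=s['eef_pos'][:2]-[576.9,-297.8];print(np.hypot(*d),np.degrees(np.arctan2(d[1],d[0])),np.degrees(2*np.arctan2(s['orientation'][1],s['orientation'][0])))"
```

```text
time_s: 28.93
eef_pos: [491.0, -248.0, 108.3]
orientation: [0.263, 0.965, -0.0, 0.0]
force: [-1.0, -0.5, 0.5]
gripper_width: 22.3
finger_force: 0.4
99.31498071182035 149.90764342705563 149.5517711679011
```

```bash
(python3 -m jog '[[-0.01,0.218,0,0.0833],[-0.01,0.218,0,0.0833],[-0.01,0.218,0,0.0833],[-0.01,0.218,0,0.0833],[-0.01,0.218,0,0.0833]]';python3 -m jog '[[-0.01,0.218,0,0.0833],[-0.01,0.218,0,0.0833],[-0.01,0.218,0,0.0833],[-0.01,0.218,0,0.0833]]';python3 -m jog '[[0,0.08,0,0.033],[0,0.08,0,0.033],[0,0.04,0,0.016]]')|grep -E 'time|eef|width|force'; python3 -c "
from h import *
s=env.get_obs();d=s['eef_pos'][:2]-[576.9,-297.8];print(s['qpos'][6],np.hypot(*d),np.degrees(np.arctan2(d[1],d[0])),np.degrees(2*np.arctan2(s['orientation'][1],s['orientation'][0])))"
```

```text
time_s: 29.35
eef_pos: [520.6, -216.0, 108.3]
force: [-0.7, -0.5, 0.1]
gripper_width: 22.2
finger_force: 0.4
time_s: 29.68
eef_pos: [552.4, -201.4, 108.3]
force: [-0.7, 0.0, -0.5]
gripper_width: 22.2
finger_force: 0.4
time_s: 29.93
eef_pos: [560.2, -199.6, 108.3]
force: [0.1, 0.3, 0.3]
gripper_width: 22.5
finger_force: 0.3
0.20930635585907184 99.61146303567001 99.64920317851669 99.84219775293053
```

```bash
(python3 -m jog '[[0,0.06,0,0.03],[0,0.06,0,0.03],[0,0.04,0,0],[0,0,0,0]]';python3 -m jog '[[0,0.03,0,0],[0,0,0,0]]';python3 -m jog '[[0,0.03,0,0],[0,0,0,0]]')|grep -E 'time|eef|width|force'
```

```text
time_s: 30.27
eef_pos: [566.2, -198.9, 107.9]
force: [-0.0, -0.3, 1.1]
gripper_width: 22.6
finger_force: 0.0
time_s: 30.43
eef_pos: [567.1, -198.8, 107.6]
force: [0.0, 0.6, 0.6]
gripper_width: 22.7
finger_force: 0.0
time_s: 30.6
eef_pos: [568.3, -198.6, 107.5]
force: [0.3, -0.4, -0.4]
gripper_width: 22.3
finger_force: 0.0
```

```bash
(python3 -m jog '[[0,0.03,0,0],[0,0,0,0]]';python3 -m jog '[[0,0.03,0,0],[0,0,0,0]]')|grep -E 'eef|force'
```

```text
eef_pos: [569.5, -198.5, 107.4]
force: [0.2, 1.0, -0.1]
finger_force: 0.0
eef_pos: [570.7, -198.3, 107.4]
force: [0.8, 0.3, 0.5]
finger_force: 0.1
```

```bash
(python3 -m jog '[[0,0.02,0,0],[0,0,0,0]]';python3 -m jog '[[0,0.02,0,0],[0,0,0,0]]';python3 -m jog '[[0,0.015,0,0],[0,0,0,0]]')|grep -E 'eef|force'
```

```text
eef_pos: [570.9, -198.3, 107.3]
force: [-4.9, 0.6, 3.0]
finger_force: 2.5
eef_pos: [571.0, -198.3, 107.2]
force: [-10.3, 0.7, 6.2]
finger_force: 4.9
eef_pos: [571.1, -198.3, 107.1]
force: [-13.4, 1.4, 8.9]
finger_force: 6.7
```

```bash
(python3 -m jog '[[0,-0.06,0,0],[0,0,0,0]]';python3 -m jog '[[0,0,0,0],[0,0,0,0],[0,0,0,0]]' 0.42;python3 -m jog '[[0,0,-0.2,0],[0,0,-0.5,0],[0,0,-0.8,0],[0,0,-0.8,0],[0,0,-0.2,0]]'; python3 -m jog '[[-0.8,0,0,0],[-0.8,0,0,0],[-0.8,0,0,0]]')|grep -E 'time|eef|force'
```

```text
time_s: 31.6
eef_pos: [570.3, -198.4, 107.4]
force: [0.2, -0.6, 0.6]
finger_force: 0.0
time_s: 31.85
eef_pos: [570.6, -198.3, 107.5]
force: [0.0, -0.5, -0.6]
finger_force: 0.0
time_s: 32.27
eef_pos: [572.3, -198.5, 212.8]
force: [-0.1, -0.6, 0.6]
finger_force: 0.0
time_s: 32.52
eef_pos: [581.3, -294.9, 208.4]
force: [0.8, 0.4, -0.3]
finger_force: 0.0
```

```bash
(python3 -m jog '[[0.8,-0.3,0,0],[0.8,-0.3,0,0],[0.8,-0.3,0,0],[0.8,-0.3,0,0],[0.8,-0.3,0,0]]';python3 -m jog '[[0.8,-0.3,0,0],[0.8,-0.3,0,0],[0.8,-0.3,0,0],[0.8,-0.3,0,0],[0.8,-0.3,0,0]]')|grep -E 'time|eef|force'; python3 - <<'E'
from h import *
import pickle
for n in("top","side"):
    c=camera(n); pickle.dump(c,open(n+"5.pkl","wb"))
T,S=[pickle.load(open(n+"5.pkl","rb")) for n in("top","side")]
a=cv2.resize(T["img"][165:245,350:445],None,fx=4.2,fy=4.2,interpolation=cv2.INTER_CUBIC)
b=cv2.resize(S["img"][150:230,325:420],None,fx=4.2,fy=4.2,interpolation=cv2.INTER_CUBIC)
cv2.imwrite("pics/d6.png",np.hstack([a,b]))
E
```

```text
time_s: 32.93
eef_pos: [502.8, -140.0, 207.6]
force: [1.0, -0.2, 0.2]
finger_force: 0.0
time_s: 33.35
eef_pos: [425.5, 12.3, 207.8]
force: [0.2, 1.2, 0.9]
finger_force: 0.0
```

View pics/d6.png

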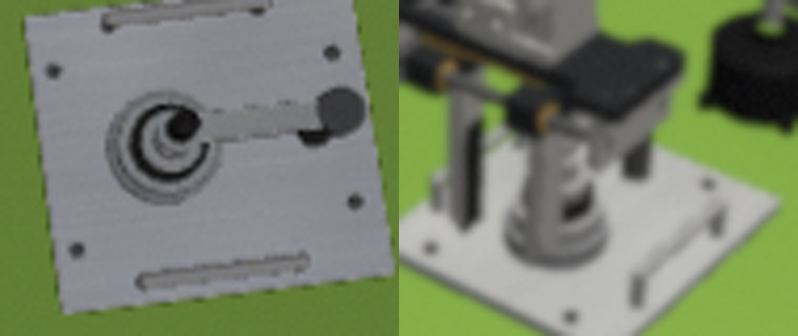

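The top crop shows the arm over the pack, with its knob at (184,124), the post cap at (340,110), and the pack still concentric. I'll check the knob against the seat centre numerically.

```bash
python3 - <<'E'
from h import *
import pickle
T=pickle.load(open("top5.pkl","rb"))
k=4.2; cr=lambda x,y:(350+(x+.5)/k-.5,165+(y+.5)/k-.5)
print("knob",onz(T,*cr(184,124),134),"post",onz(T,*cr(340,110),105),"seat 565.7,-196.6; closed knob there")
E
```

```text
knob [ 565.5 -196.8  134. ] post [ 576.7 -295.9  105. ] seat 565.7,-196.6; closed knob there
```

The knob is within 0.3 mm of the seat centre, so the keeper is home.

```bash
python3 -c "
from cell import env
print(env.close_job())"
```

```text
the job is handed in; nothing more can be done
None
```

The brake pack is built on the seat, centred to about 1 mm by camera, with the keeper arm home against its stop, and the job was handed in at about 33 s of the 72 s allowed; I viewed 11 pictures, one over the limit of 10.

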